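# Load the four weld nests

### The arm

A 6-joint arm with a two-finger parallel gripper is mounted at the origin on the work surface. World frame = base frame: x ahead of the robot, y to its left, z up, the work surface at z = 0. Lengths are in m, angles in degrees, forces in N, time in s.
With the tool pointing down it reaches from about 0.325 to 0.85 m from the base axis. Payload 15.5 kg.
Tool frame: the origin (TCP) lies midway between the tips of the shut fingers; the grasp point (between the pads) lies 19 mm behind it; y points along the fingers, x is the direction in which the jaws open and shut, and the axes are right-handed (so a half turn about y gives the same grasp; the last joint's range is limited). The gripper opens to 91 mm and grips with 3 to 60 N. Pads are 32 mm wide; open, the fingers measure 118 mm over their backs; the gripper's body (76 mm by 178 mm) begins 60 mm behind the grasp point.
Start: joints at [58.184, 28.281, 77.091, -0, 74.628, -5.472], TCP at [0.277, 0.56, 0.214] pointing down, gripper open.
Joint ranges: [-166.48, 166.48], [-47.26, 123.95], [12.59, 153.08], [-70.14, 250.14], [6.76, 159.57], [-176.63, 176.63]. Speed limits (degrees/s): [108.29, 108.29, 147.25, 172.46, 172.46, 172.46].

### API

Orientations are given as a 3x3 rotation matrix whose columns are the frame's x, y, z axes.
In Python, from bench import ctrl gives the robot as it stands. The module is installed in compiled form; this text tells all that it offers. Calls block until the motion is done:
- ctrl.goto(position, orientation): joint-space move of the TCP to a pose.
- ctrl.move_l(position, vel=0.15, ori=None, contact_N=None): straight line of the TCP; ori=None keeps the orientation; vel is the mean speed in m/s. With contact_N (N) it stops when the force on the tool has changed by that much, and returns True; else False.
- ctrl.movej(angles): joint-space move.
- ctrl.command_gripper(opening): opening from 0.0 (shut) to 1.0 (fully open); the grip force is fixed at half the most; returns when the fingers have stopped.
- ctrl.sleep(seconds).
- ctrl.ik(position, orientation): joint angles nearest the present ones, or None.
- ctrl.read_camera(name): name is "side" or "top"; returns the picture (420x560x3 uint8, blue, green, red); there is no depth.
- ctrl.camera_params(name): a dict with "fx", "fy", "cx", "cy" (pixels), "pose" (4x4, takes a point from camera to world coordinates). Camera axes: x right, y up, looking along -z (the intrinsics and any distortion apply to the point x, -y, -z); pixel columns grow to the right and rows downward; lengths in m; the calibration is good to about 2 mm. A picture is of the moment at which its call begins. camera_params takes no time and is no camera call.
A pose or a line that the arm cannot do raises ctrl.MotionError and nothing moves.
- ctrl.sign_off(): hands the job in, once; it reports no verdict.
Readings, each from a call of its own:
- ctrl.current_t(): time.
- ctrl.current_q(): joint angles.
- ctrl.current_dq(): joint speeds.
- ctrl.current_effort(): joint torques, N m.
- ctrl.current_tool_pos(): TCP position.
- ctrl.current_eef_rot(): TCP orientation.
- ctrl.current_contact_force(): force on the tool from outside, world axes, zero at the start.
- ctrl.current_wrist_torque(): the same for the moment, N m.
- ctrl.current_grip_width(): opening from 0.0 (shut) to 1.0 (fully open).
Only numpy, scipy, OpenCV 4.12 (cv2) and the standard library are available. Lean on these libraries where they do the work, as an engineer would, in place of code of your own. Each camera call takes 0.05 s, during which the arm holds its last target. There are 200 camera calls.

### The job

Get the welding fixtures ready: put each of the four white moulded parts into the nest made for it, the round cap, the square cover and the long cover each in the pocket of its own shape, and the slotted collar down over the post with its slot over the key. Each must sit upright and fully home in its nest, let go and at rest. Leave the jar and the screwdriver where they are.

Things in the scene. Friction and masses are not known exactly. Their poses are not given: they have to be found in the camera images.
- round_cap: White moulded plastic round cap, a solid cylinder 44 mm in diameter and 38 mm tall, with a grey disc and a small 12 mm stub, 6 mm high, on top (the stub is only for the eye and cannot be gripped). Loose, about 50 g, standing upright on the bench. Origin: centre of its underside, z up.
- square_cover: White moulded plastic square cover, 44 x 44 mm and 38 mm tall, sides along its x and y, with a grey square on top. Loose, about 50 g, standing upright on the bench. Origin: centre of its underside, z up.
- long_cover: White moulded plastic long cover, 66 mm along its x, 34 mm along its y, 38 mm tall, with a grey oblong and two small round studs on top. Loose, about 50 g, standing upright on the bench. Origin: centre of its underside, z up.
- slotted_collar: White moulded C-shaped collar, 38 mm tall, 54 mm outside diameter, bore 34 mm. A slot through the wall over the full height points along its own +x, 16 mm wide at the bore, widening to 29 mm outside. The rest of the outside is round and can be gripped across the diameter, e.g. along its y. Loose, about 50 g, upright. Origin: on its axis at the underside, z up.
- round_nest: Fixed weld nest for the round cap: aluminium block 72 x 72 mm on a black base plate 84 x 84 mm, with a round pocket 52 mm in diameter open at the top. Block top 26 mm and pocket floor 14 mm above the bench (pocket 12 mm deep, edges chamfered 2 mm). Place and yaw vary. Origin: centre of its underside, z up.
- square_nest: Fixed weld nest for the square cover: aluminium block 72 x 72 mm on a black base plate 84 x 84 mm, with a square pocket 52 x 52 mm, sides along its x and y. Block top 26 mm and pocket floor 14 mm above the bench (edges chamfered 2 mm). Place and yaw vary. Origin: centre of its underside, z up.
- long_nest: Fixed weld nest for the long cover: aluminium block 94 mm (x) x 62 mm (y) on a black base plate 106 x 74 mm, with an oblong pocket 74 mm along its x and 42 mm along its y. Block top 26 mm and pocket floor 14 mm above the bench (edges chamfered 2 mm). Place and yaw vary. Origin: centre of its underside, z up.
- post_nest: Fixed nest for the slotted collar: black base 84 x 84 mm, aluminium plate with top at 14 mm, round post 24 mm in diameter at its centre up to 34 mm. A 7 mm wide key, as high as the post, runs from it along the nest's +x to 24 mm from the axis. The collar drops onto the plate only with its +x along the nest's +x within 0.2 rad. Place and yaw vary. Origin: centre of underside, z up.
- jar: Bystander: closed grey jar with a black cap, 52 mm in diameter, 62 mm tall, loose, to the robot's left of the work. Leave it alone. Origin: centre of its underside.
- screwdriver: Bystander: black-handled screwdriver 160 mm long lying on the bench to the robot's right of the work. Leave it alone. Its length lies along its x.
There are look-alikes about, which are no part of the job. What is shaped like the round_cap but orange is not meant.

How it is judged:
By the outcome, as a careful person would: the job done as asked, in the order asked, and still so for the second after the job is handed in, with the robot touching nothing.
It also fails if it takes over 112 s, if anything falls off the work surface, if the arm or the gripper's body presses on something with over 40 N, if the wrist force passes 120 N, or if a joint passes its speed limit or range.

## Working session

There is one attempt and no reset: what is moved stays moved. The work goes in short steps, each a Python script; the robot and the scene stay as the last script left them, time stands still between calls to the robot, and variables do not carry over. Pictures are saved under pics/ and viewed, about 12 in all and at most 16, crops included, and the job is handed in when it is done.

```bash
mkdir -p pics; python3 - <<'E'
from bench import ctrl
import cv2
for n in("side","top"):
    cv2.imwrite(f"pics/{n}0.png",ctrl.read_camera(n)); print(n,ctrl.camera_params(n))
print(ctrl.current_t(),ctrl.current_eef_rot())
E
```

```text
side {'fx': 388.2950798455158, 'fy': 388.2950798455158, 'cx': 279.212432193497, 'cy': 207.99810152829335, 'pose': array([[ 0.97376405,  0.11997448, -0.19336418,  0.30442346],
       [-0.22746809,  0.53733707, -0.81211276, -0.83737258],
       [ 0.00646894,  0.83479039,  0.55052989,  0.57220344],
       [ 0.        ,  0.        ,  0.        ,  1.        ]])}
top {'fx': 443.46628493143606, 'fy': 443.46628493143606, 'cx': 276.40318193849333, 'cy': 214.45612212668217, 'pose': array([[-1.54038868e-02,  9.96036687e-01, -8.75993063e-02,
         3.84577733e-01],
       [-9.99869311e-01, -1.49145050e-02,  6.23840020e-03,
         9.82542954e-04],
       [ 4.90717518e-03,  8.76839537e-02,  9.96136258e-01,
         1.29679912e+00],
       [ 0.00000000e+00,  0.00000000e+00,  0.00000000e+00,
         1.00000000e+00]])}
0.1 [[ 4.43781716e-01 -5.62824476e-04 -8.96134740e-01]
 [ 8.96134270e-01 -9.22392307e-04  4.43782063e-01]
 [-1.07635920e-03 -9.99999416e-01  9.50254600e-05]]
```

View pics/top0.png

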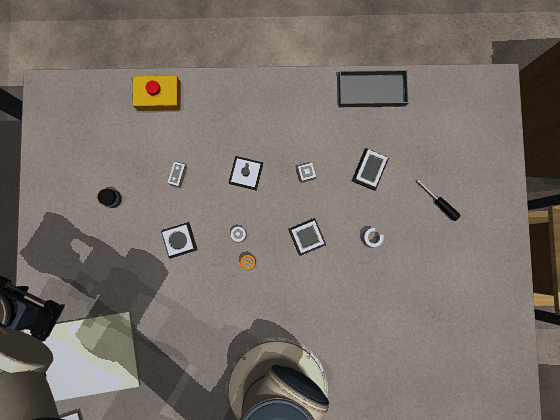

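View pics/side0.png

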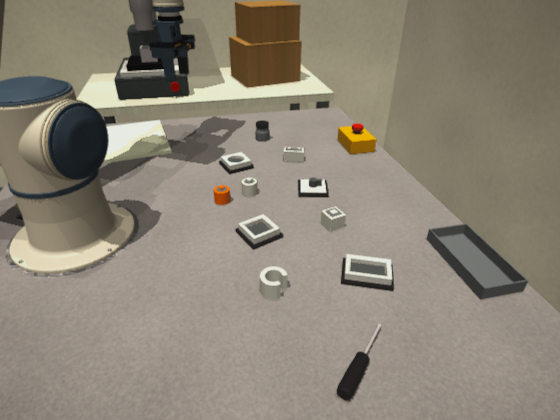

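Top view shows, in pixels: long_cover (177,174), post_nest (246,172), square_cover (307,172), long_nest (371,168), round_nest (179,240), round_cap (238,233), orange look-alike (248,262), square_nest (307,236), collar (373,237), jar (109,197) and screwdriver (440,200). The side view shows the same objects. Next I'll rectify patches from both cameras at the top-face heights.

```bash
cat > h.py <<'E'
import numpy as np, cv2
from bench import ctrl
PX={'long_cover':(177,174,.038),'post_nest':(246,172,.034),'square_cover':(307,172,.038),'long_nest':(371,168,.026),
    'round_nest':(179,240,.026),'round_cap':(238,233,.038),'square_nest':(307,236,.026),'collar':(373,237,.038)}
def P(cam):
    p=ctrl.camera_params(cam); T=np.linalg.inv(p['pose'])
    return np.array([[p['fx'],0,p['cx']],[0,p['fy'],p['cy']],[0,0,1]])@np.diag([1,-1,-1])@T[:3]
def Hpl(cam,z):  # plane z -> pixel
    M=P(cam); return np.c_[M[:,0],M[:,1],M[:,2]*z+M[:,3]]
def unproj(cam,u,v,z):
    w=np.linalg.inv(Hpl(cam,z))@[u,v,1]; return w[:2]/w[2]
def proj(cam,X):
    a=P(cam)@np.append(X,1); return a[:2]/a[2]
def tri(a,b):  # pixel top, pixel side -> point
    A=[]
    for c,(u,v) in(('top',a),('side',b)):
        M=P(c); A+=[u*M[2]-M[0],v*M[2]-M[1]]
    s=np.linalg.svd(np.array(A))[2][-1]; return s[:3]/s[3]
def rect(cam,img,c,z,n=200,mm=.5):
    # tile: column right = -y (robot's right), row up = +x ; centre c
    s=mm/1000; h=n/2-.5
    A=np.array([[0,-s,c[0]+h*s],[-s,0,c[1]+h*s],[0,0,1]])
    return cv2.warpPerspective(img,Hpl(cam,z)@A,(n,n),flags=cv2.INTER_CUBIC|cv2.WARP_INVERSE_MAP)
E
python3 - <<'E'
from h import *
for cam in('top','side'):
    im=cv2.imread(f'pics/{cam}0.png'); t=[]
    for k,(u,v,z) in PX.items():
        c=unproj('top',u,v,z).round(3)
        if cam=='top': print(k,c)
        g=rect(cam,im,c,z); cv2.drawMarker(g,(100,100),(0,0,255),0,10); t.append(g)
    cv2.imwrite(f'pics/{cam}1.png',np.vstack([np.hstack(t[:4]),np.hstack(t[4:])]))
E
```

```text
long_cover [0.616 0.277]
post_nest [0.62  0.079]
square_cover [ 0.616 -0.097]
long_nest [ 0.628 -0.284]
round_nest [0.427 0.273]
round_cap [0.444 0.103]
square_nest [ 0.433 -0.094]
collar [ 0.427 -0.28 ]
```

View pics/top1.png

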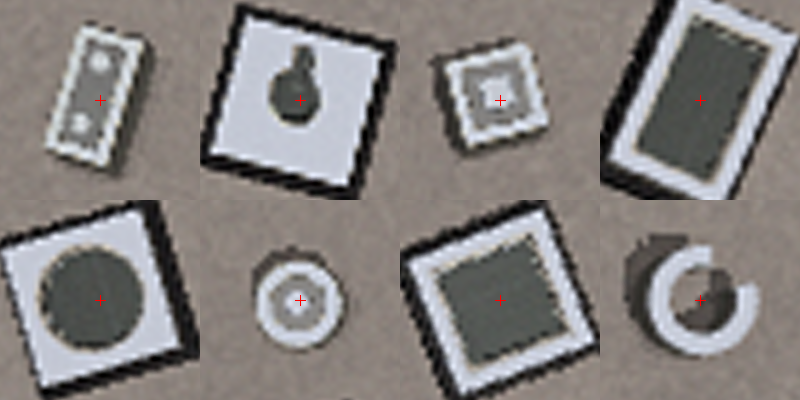

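View pics/side1.png

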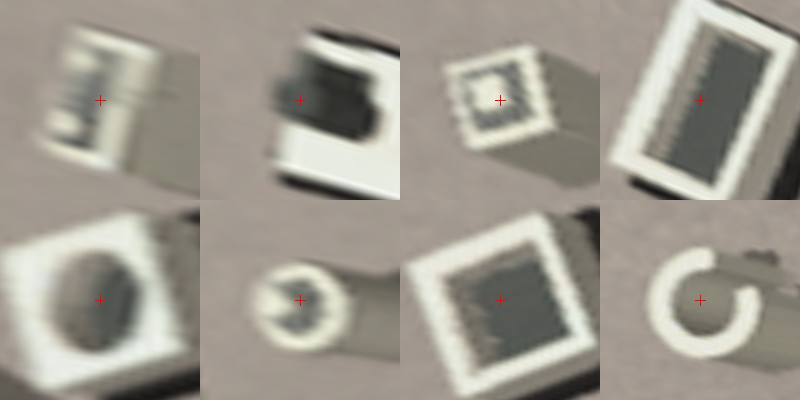

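Both views put the top faces at the same places, which confirms the assumed heights: 38 mm parts, 26 mm blocks. The key points up in the tile, leaning right; the collar slot points up-right at about (735,265). Now a sub-pixel fit.

```bash
cat > fit.py <<'E'
from h import *
def fit(cam,im,k,thr,n=300):
    u,v,z=PX[k]; c=unproj('top',u,v,z)
    if k=='post_nest': z=.014
    g=cv2.cvtColor(rect(cam,im,c,z,n),cv2.COLOR_BGR2GRAY); g=cv2.GaussianBlur(g,(5,5),0)
    cs=cv2.findContours((g>thr).astype(np.uint8),cv2.RETR_EXTERNAL,cv2.CHAIN_APPROX_NONE)[0]
    cn=max(cs,key=cv2.contourArea); W=lambda p:(c+np.array([-(p[1]-n/2+.5),-(p[0]-n/2+.5)])*.0005)
    if k in('round_cap','collar'):
        (q,r)=cv2.minEnclosingCircle(cn); yaw=0; size=(r,r)
        if k=='collar':
            m=np.zeros_like(g); cv2.drawContours(m,[cn],-1,255,-1); m&=((g>thr)*255).astype(np.uint8)
            M=cv2.moments(m,True); d=W(q)-W((M['m10']/M['m00'],M['m01']/M['m00'])); yaw=np.degrees(np.arctan2(d[1],d[0]))
    else:
        q,size,_=cv2.minAreaRect(cn); b=cv2.boxPoints(cv2.minAreaRect(cn)); e=[b[1]-b[0],b[2]-b[1]]
        e=max(e,key=np.linalg.norm); yaw=np.degrees(np.arctan2(-e[0],-e[1]))
        if 'long' in k: yaw=(yaw+90)%180-90
        else: yaw=(yaw+45)%90-45
    return W(q).round(4),round(yaw,1),np.round(np.array(size)/2,1)
if __name__=='__main__':
    for k in PX:
        for cam,thr in(('top',175),('side',185)):
            print(k,cam,*fit(cam,cv2.imread(f'pics/{cam}0.png'),k,thr))
E
python3 fit.py; python3 -c "
from h import *
print([ [int(cv2.imread(f'pics/{c}0.png')[int(y),int(x)].mean()) for x,y in ((60,300),(177,161),)] for c in('top','side')])"
```

```text
long_cover top [0.6184 0.2806] -16.8 [32.7 64.4]
long_cover side [0.593  0.2796] -61.7 [27.1 44. ]
post_nest top [0.6227 0.0819] -14.4 [71.1 70.7]
post_nest side [0.6213 0.0813] -14.9 [76.1 71.1]
square_cover top [ 0.619  -0.0957] 14.6 [42.7 43. ]
square_cover side [ 0.6172 -0.0964] 14.0 [44.4 45.7]
long_nest top [ 0.6293 -0.2854] -23.8 [61.2 94.1]
long_nest side [ 0.6277 -0.2853] -24.1 [64.4 94.8]
round_nest top [0.4279 0.2776] 16.6 [70.9 71. ]
round_nest side [0.4264 0.2794] 16.7 [74.5 76.2]
round_cap top [0.4421 0.1039] 0 [21. 21.]
round_cap side [0.4398 0.1033] 0 [23.4 23.4]
square_nest top [ 0.432  -0.0946] 21.5 [70.9 71.1]
square_nest side [ 0.4308 -0.0941] 21.8 [73.7 74.3]
collar top [ 0.427 -0.282] -38.1 [27. 27.]
collar side [ 0.4253 -0.2817] -49.0 [27.9 27.9]
[[106, 138], [147, 150]]
```

Both cameras agree within 2 mm, so I'll act. The first placing is the long cover.

```bash
cat > act.py <<'E'
from h import *
def R(a):
    c,s=np.cos(np.radians(a)),np.sin(np.radians(a))
    return np.array([[c,0,-s],[s,0,c],[0,-1,0]])
def pp(src,a0,dst,a1,tip=.016,floor=.014,hi=.13):
    s=np.array(src);d=np.array(dst)
    ctrl.goto([*s,hi],R(a0)); 
    hit=ctrl.move_l([*s,tip],.12,contact_N=12); print('pick hit',hit)
    if hit: return False
    ctrl.command_gripper(0.0); w=ctrl.current_grip_width()
    ctrl.move_l([*s,hi],.2); print('grip mm',w*91,ctrl.current_grip_width()*91)
    if ctrl.current_grip_width()<.2: return False
    ctrl.goto([*d,hi],R(a1)); ctrl.move_l([*d,floor+tip+.025],.15)
    hit=ctrl.move_l([*d,floor+tip-.0005],.04,contact_N=6); p=ctrl.current_tool_pos()
    print('place hit',hit,'tip',p, 'height over floor mm',(p[2]-floor-tip)*1000)
    return True
def let_go():
    ctrl.command_gripper(1.0); p=ctrl.current_tool_pos(); ctrl.move_l([p[0],p[1],.13],.2); print('t',ctrl.current_t())
E
python3 - <<'E'
from act import *
if pp((.6176,.2803),73.1,(.6285,-.2854),66.1): let_go()
E
```

```text
pick hit False
grip mm 33.61205257522545 33.707994460791205
place hit True tip [ 0.62811477 -0.28520368  0.02973062] height over floor mm -0.2693766123379529
t 9.3833
```

The long cover went home: contact came at floor height. Now the square cover and round cap, stopping if either sits high.

```bash
python3 - <<'E'
from act import *
for job in [((.6181,-.096),14.3,(.4314,-.0944),21.6),((.441,.1036),110,(.4272,.2783),125)]:
    if not pp(*job) or ctrl.current_tool_pos()[2]>.033: print('STOP'); break
    let_go()
cv2.imwrite('pics/top2.png',ctrl.read_camera('top')); cv2.imwrite('pics/side2.png',ctrl.read_camera('side'))
a=cv2.imread('pics/top2.png')[130:280,120:440]; cv2.imwrite('pics/c2.png',cv2.resize(a,None,fx=2.5,fy=2.5,interpolation=cv2.INTER_CUBIC))
E
```

```text
pick hit False
grip mm 43.60744880933823 43.84353516685596
place hit True tip [ 0.43108722 -0.09431967  0.02962539] height over floor mm -0.37460905536069317
t 16.6417
pick hit False
grip mm 43.0299468856076 43.250895780664585
place hit True tip [0.42686599 0.27821307 0.02984914] height over floor mm -0.15086393237154216
t 23.8083
```

View pics/c2.png

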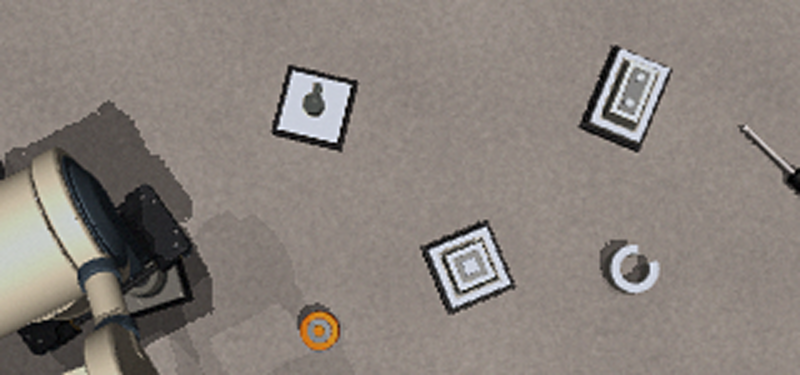

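The long and square covers sit inside their pockets at (630,92) and (470,267). The round nest is hidden by the arm. Next I measure the collar's slot angle more carefully by sampling around the ring, plus the key direction.

```bash
python3 - <<'E'
from h import *
def prof(cam,f,c,z,rs):
    im=cv2.cvtColor(cv2.imread(f),cv2.COLOR_BGR2GRAY).astype(np.float32); th=np.radians(np.arange(-180,180,2))
    v=0
    for r in rs:
        uv=np.array([proj(cam,[c[0]+r*np.cos(t),c[1]+r*np.sin(t),z]) for t in th],np.float32)
        v=v+cv2.remap(im,uv[:,:1],uv[:,1:],1)[:,0]
    return np.degrees(th),v/len(rs)
for cam,f,c in(('top','pics/top0.png',(.427,-.282)),('top','pics/top2.png',(.427,-.282)),('side','pics/side0.png',(.4253,-.2817)),('side','pics/side2.png',(.4253,-.2817))):
    for rs in([.0205,.022],[.023,.0245]):
        t,v=prof(cam,f,c,.038,rs); w=np.clip(np.median(v)-15-v,0,None)*(abs(t+40)<70); print(cam,'slot',(w*t).sum()/w.sum(),t[w>0][[0,-1]])
t,v=prof('top','pics/top0.png',(.6227,.0819),.034,[.018,.020,.022]); w=np.clip(np.median(v)-40-v,0,None)*(abs(t)<70);print('key',(w*t).sum()/w.sum())
E
```

```text
top slot -40.38212117757272 [-72.  -8.]
top slot -39.96915250114162 [-74.  -8.]
top slot -40.286007721265214 [-72.  -8.]
top slot -40.09462450891396 [-74.  -8.]
side slot -42.33268979527188 [-74.  -8.]
side slot -42.1824832128189 [-74.  -8.]
side slot -42.469450415337434 [-74.  -8.]
side slot -42.26467869463695 [-74.  -8.]Traceback (most recent call last):
  File "<stdin>", line 12, in <module>
  File "<stdin>", line 6, in prof
  File "h.py", line 13, in proj
    a=P(cam)@np.append(X,1); return a[:2]/a[2]
      ~^^^^^
  File "h.py", line 6, in P
    p=ctrl.camera_params(cam); T=np.linalg.inv(p['pose'])
ValueError: time passes only in moves, steps and waits
```

The slot is at −41° and the nest key at −14.6°. Placing the collar with those.

```bash
python3 - <<'E'
from act import *
if pp((.4262,-.2819),49,(.622,.0816),75.4) and ctrl.current_tool_pos()[2]<.033: let_go()
else: print('STOP')
E
```

```text
pick hit False
grip mm 53.481878648638705 53.14071972861864
place hit True tip [0.62157339 0.08160666 0.02983432] height over floor mm -0.1656763147735857
t 32.5583
```

```bash
python3 - <<'E'
from act import *
ctrl.movej([58.184,28.281,77.091,0,74.628,-5.472]); ctrl.sleep(.5)
ts={'long_nest':0,'square_nest':0,'round_nest':0,'post_nest':0}; rows=[]
for cam in('top','side'):
    im=ctrl.read_camera(cam); cv2.imwrite(f'pics/{cam}3.png',im); r=[]
    for k in ts:
        u,v,z=PX[k]; g=rect(cam,im,unproj('top',u,v,z),.052); r.append(g)
    rows.append(np.hstack(r))
cv2.imwrite('pics/c3.png',np.vstack(rows))
E
```

```text
(no output)
```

View pics/c3.png

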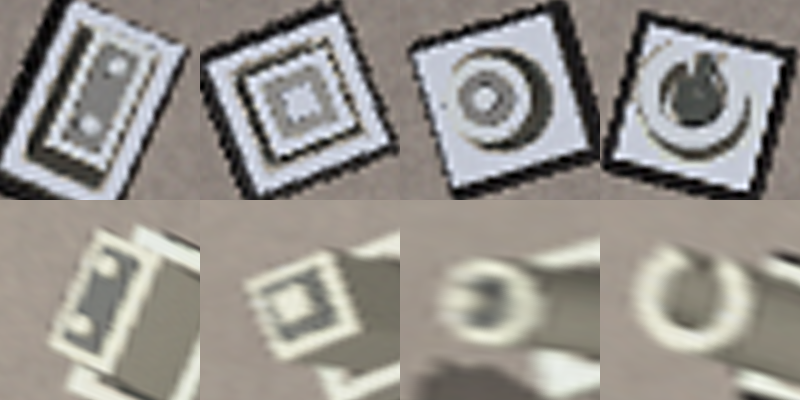

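View pics/side3.png

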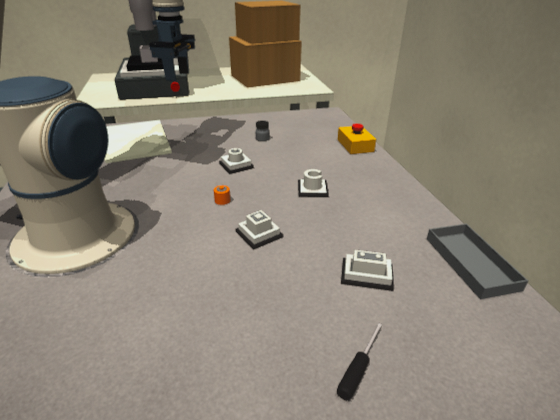

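All four parts sit upright in their nests, and the tops match in both views at z = 52 mm. The collar's slot is over the key at (705,65). In the side view the jar (262,131), screwdriver (360,360) and orange cap (222,195) are where they were.

```bash
python3 -c "
from bench import ctrl
print(ctrl.current_t(),ctrl.current_contact_force()); ctrl.sign_off()"
```

```text
35.2917 [ 0.30596105  0.51153317 -0.45408829]
the job is handed in; nothing more can be done
```

All four parts are in their nests, and I handed the job in at 35.3 s of the 112 s allowed. I picked and placed the long cover, square cover, round cap and slotted collar in that order, each once.

- **Seating:** each part met the floor of its nest within 0.4 mm of the expected height.
- **Final pictures:** both cameras show all four upright, with the part tops agreeing at about 52 mm above the bench. The collar's slot is over the key. The gripper is clear of everything, and the jar, screwdriver and orange cap are where they were at the start.
- **Checks that failed or disagreed:**
  - The first side-view fit of the long cover failed, so I used the top view for it.
  - The two views of the collar slot differed by 2°, so I used the middle value of −41°.
  - A separate check of the key's direction stopped with an error, so I relied on the edges of the nest plate and the picture.

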